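Move the kiosk's tally counter to the serving mat and zero it

ROBOT

A 6-joint arm with a two-finger parallel gripper is mounted at the origin on the work surface. World frame = base frame: x ahead of the robot, y to its left, z up, the work surface at z = 0. Lengths are in m, angles in rad, forces in N, time in s.
With the tool pointing down it reaches from about 0.4 to 0.825 m from the base axis. Payload 7 kg.
Tool frame: the origin (TCP) lies at the very end of the fingers, on their centre line; the grasp point (between the pads) lies 19 mm behind it; z points along the fingers, y is the line along which they close (so a half turn about z gives the same grasp; the last joint's range is limited). The gripper opens to 88 mm and grips with 3 to 60 N. Pads are 19 mm wide; open, the fingers measure 130 mm over their backs; the gripper's body (78 mm by 193 mm) begins 47 mm behind the grasp point.
Start: joints at [1.407, 0.359, 0.012, 0, -1.224, -0.288], TCP at [0.295, 0.607, 0.227] pointing down, gripper open.
Joint ranges: [-3.07, 3.07], [-1.43, 2.12], [-1.02, 1.25], [-3.03, 1.67], [-3.05, -0], [-3.03, 3.03]. Speed limits (rad/s): [2.39, 2.39, 3.01, 3.14, 3.14, 3.14].

INTERFACE

Orientations are given as [roll, pitch, yaw] about the fixed x, y, z axes, in that order (R = Rz(yaw) Ry(pitch) Rx(roll)).
In Python, from station import * gives the robot as it stands.
- The arm moves only by the tool servo_tool, never from a script. Its argument "moves" is a list of rows, each an object of numbers: "jaw": the opening, from 0 (shut) to 1 (fully open); "dx", "dy", "dz": the shift along the world's x, y, z in m; "roll": the turn about the world's z in degrees. A call has exactly 10 rows; each row shifts and turns the commanded pose from where the row before left it; what a row does not reach is not made up. A row lasts 1/8 s, in which the tool goes at most 62.5 mm and 10.7 degrees, less where a joint would pass 70% of its speed; a pose out of reach is approached as far as the arm can. A call with a gripper value outside its range is refused whole. The fingers move at their own pace and stop on an object; "newtons" is the grip in N (left out, the last holds). Time passes only in rows, so rows that do not move let the fingers close, or fill a call up. It gives the time, the measured TCP pose, the force, the opening and the grip force at its end, in the units of the state.
- get_state(): the state, without advancing time (a new reading comes with each control period).
- grab_frame(name): name is "scene" or "top"; returns (picture, depth): 400x640x3 uint8, red, green, blue; 400x640 float32, m along the optical axis (not along the pixel's ray), 0 where there is no reading.
- calibration(name): a dict with "intrinsics" (3x3 intrinsics, pixels), "k1" (the pictures are not rectified: a ray, as slopes to the right and down, at radius r is drawn at 1 + k1 r^2 times it, then the intrinsics apply), "R" (3x3) and "t" (3): a world point X has camera coordinates R X + t. Camera axes: x right, y down, z forward; pixel columns grow to the right and rows downward; lengths in m; the calibration is good to about 2 mm. A picture is of the moment at which its call begins. calibration takes no time and is no camera call.
- job_done(): hands the job in; it is judged then, once.
The state is a dict: "t": time; "q": joint angles; "qd": joint speeds; "joint_efforts": joint torques, N m; "eef_pos": TCP position; "ee_rot": TCP orientation; "force": force on the tool from outside, world axes, zero at the start; "moment": the same for the moment, N m; "width": finger opening in m; "gripper_force": force on a finger pad.
Only numpy, scipy, OpenCV 4.12 (cv2) and the standard library are available. Lean on these libraries where they do the work, as an engineer would, in place of code of your own. Each camera call takes 0.05 s, during which the arm holds its last target. There are 200 camera calls.

TASK

Get the tally counter ready for the next batch: carry it upright to the rectangular rubber mat, set it down in the middle, square with the mat (either end forward), and let go of it. Then take it by its knob and turn the needle all the way back to the zero stop, so that the counter ends up still square in the middle of the mat. Leave the other things on the counter where they are.

Things in the scene. Friction and masses are not known exactly. Their poses are not given: they have to be found in the camera images.
- tally: Loose squat grey metal tally counter, 84 (its x) x 56 (its y) mm, case top at 42 mm, about 0.6 kg, with a round white dial and black bar knob on top (knob top at 71 mm). Taken by its two long sides, 56 mm apart. Origin: centre of the underside, z up. The zero-stop pin, small, steel, 7 mm tall, not solid, stands on its top at the +x end, 31.5 mm from the centre.
- reset_knob (a joint): Turn of the tally's reset knob in rad: 0 with the needle at the zero-stop pin, where a hard stop ends its travel; grows as the knob is turned clockwise seen from above, up to 5.2. So it goes back to zero anticlockwise seen from above. It turns with light friction and stays where it is left.
- knob_grip (a point): On the knob's upright axis (the centre of the case), 59 mm above the tally's underside; turns with the knob. The knob is an upright bar 40 mm long along this x, 13 mm thick along this y, from 43 to 71 mm above the underside, pinched across its thickness. A thin flat needle at its foot (not solid) and a white line on half of its top point along +x, to the reading.
- mat_top (a point): Middle of the top face of the rectangular black rubber mat, 150 mm (its x) x 120 mm (its y), 4 mm thick, fixed to the counter; z up. (The other rubber mat, with the cup on it, is round.)
- steel_cup: Bystander: open steel cup, 72 mm across, 65 mm tall, standing on the round mat; origin at the centre of its underside.
- small_tin: Bystander: small round closed steel tin, 36 mm across, 24 mm tall, beside the tally's -x end; origin at the centre of its underside.
- tin: Bystander: closed steel tin, 72 mm across, 110 mm tall; origin at the centre of its underside.
- bottle: Bystander: clear drink bottle, 66 mm across, 200 mm tall; origin at the centre of its underside.
- jar: Bystander: closed amber glass jar, 80 mm across, 120 mm tall; origin at the centre of its underside.
- tub: Bystander: open clear plastic tub, 120 x 170 x 45 mm; origin at the centre of its underside.
- carton: Bystander: small cardboard carton, 90 x 130 x 60 mm; origin at the centre of its underside.
- scoop: Bystander: steel spoon, 200 mm long, lying along its own x; origin under its middle.

How it is judged:
On the way, in this order (a step that is already met when the one before it is completed fails the run):
1. the tally stands released in the middle of the rectangular mat, square with it, its needle not yet turned back (over 1 rad) (horizontal distance between tally and mat_top below 0.025 m and z of tally in the frame of mat_top between -0.004 and 0.004 m and angle between tally's own z axis and vertical below 0.08 rad and angle between the x axis of tally and the x axis of mat_top, either way round below 0.2 rad and linear speed of tally below 0.02 m/s and contact force between the fingers and tally below 0.3 N and value of joint reset_knob above 1 rad), for 0.2 s.
2. the needle is back at the zero stop (value of joint reset_knob below 0.1 rad), for 0.2 s.
At the end, for the whole second after the job is handed in: The knob reads under 0.1 rad; the tally stands upright on the rectangular mat, its centre within 25 mm of the mat's middle, its long side within 0.2 rad of the mat's (either way round), at rest (horizontal distance between tally and mat_top below 0.025 m and z of tally in the frame of mat_top between -0.004 and 0.004 m and angle between tally's own z axis and vertical below 0.08 rad and angle between the x axis of tally and the x axis of mat_top, either way round below 0.2 rad and linear speed of tally below 0.02 m/s and value of joint reset_knob below 0.1 rad and velocity of joint reset_knob below 0.05 rad/s); the robot touches nothing.
It fails at once if the tally is tipped by more than 0.5 rad (angle between tally's own z axis and vertical above 0.5 rad).
It fails at once if a bystander is moved by more than 30 mm (distance of any of steel_cup, small_tin, tin, bottle, jar, tub, carton, scoop from where it was at the start of the episode above 0.03 m).
It also fails if it takes over 67 s, if anything falls off the work surface, if the arm or the gripper's body presses on something with over 40 N, if the wrist force passes 120 N, or if a joint passes its speed limit or range.

## Working session

There is one attempt and no reset: what is moved stays moved. The work goes in short steps, Python scripts to look and compute and a tool call to move; the robot and the scene stay as the last step left them, time stands still between calls to the robot, and variables do not carry over. Pictures are saved under pics/ and viewed, at most 10 in all, crops included, and the job is handed in when it is done.

Besides the shell and the picture viewer there is one more tool, called after ">>>" as name(argument=value, ...) on one line, values as JSON. servo_tool: Moves the arm, as the interface text tells. Its arguments: {"type":"object","properties":{"moves":{"type":"array","items":{"type":"object","properties":{"jaw":{"type":"number"},"dx":{"type":"number"},"dy":{"type":"number"},"dz":{"type":"number"},"roll":{"type":"number"}}}},"newtons":{"type":"number"}},"required":["moves"]}

```bash
mkdir -p pics
cat > h.py <<'E'
from station import *
import numpy as np, cv2
def grab(n,save=None):
    p,d=grab_frame(n)
    if save: cv2.imwrite(f'pics/{save}.png',p[:,:,::-1])
    return p,d
def ray(n,uv,z):
    c=calibration(n);K=np.array(c["intrinsics"]);R=np.array(c["R"]);t=np.array(c["t"])
    uv=np.atleast_2d(np.float64(uv))
    a=cv2.undistortPoints(uv.reshape(-1,1,2),K,np.array([c["k1"],0,0,0.]))[:,0]
    d=np.c_[a,np.ones(len(a))]@R; o=-R.T@t
    return o+d*((z-o[2])/d[:,2])[:,None]
def proj(n,X):
    c=calibration(n);K=np.array(c["intrinsics"]);R=np.array(c["R"]);t=np.array(c["t"])
    return cv2.projectPoints(np.atleast_2d(np.float64(X)),cv2.Rodrigues(R)[0],t,K,np.array([c["k1"],0,0,0.]))[0][:,0]
E
python3 - <<'E'
from h import *
grab('top','top0');grab('scene','scene0')
for n in('top','scene'):
    c=calibration(n);R=np.array(c['R']);print(n,-R.T@np.array(c['t']),R[2],c['intrinsics'],c['k1'])
s=get_state();print(s['t'],s['eef_pos'],s['ee_rot'],s['width'])
E
```

```text
top [ 0.44521258 -0.058704    1.33748051] [ 0.09648314  0.01733651 -0.99518363] [[465.85471878   0.         324.61350279]
 [  0.         465.85471878 200.95109247]
 [  0.           0.           1.        ]] -0.09107379449346252
scene [1.03367736 0.67302458 0.91551172] [-0.39441619 -0.60451882 -0.69209311] [[398.90850736   0.         312.65654552]
 [  0.         398.90850736 200.07814169]
 [  0.           0.           1.        ]] 0.009965201009408233
0.1 [0.29454531 0.60686887 0.22573481] [ 3.14014018e+00 -1.11938221e-04 -4.51934321e-01] 0.08765976736943723
```

View pics/top0.png

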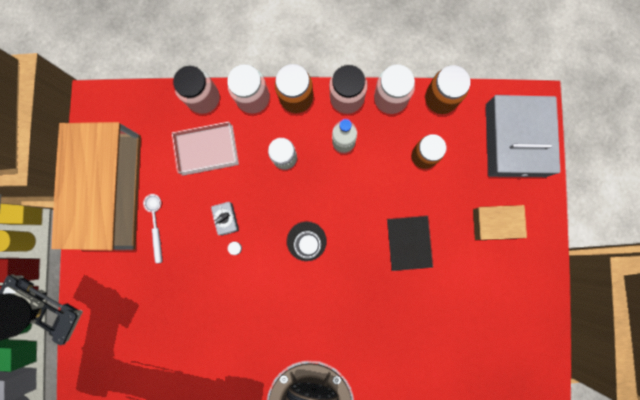

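View pics/scene0.png

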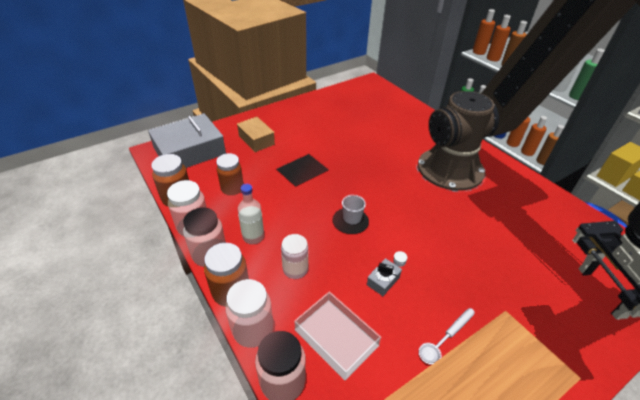

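The top view shows the tally at about (223,218), the small tin at (234,248), the cup at (307,242) and the rectangular mat at (410,243). I'll measure the tally and mat next.

```bash
cat >> h.py <<'E'
def pts(n,d):
    c=calibration(n);K=np.array(c["intrinsics"]);R=np.array(c["R"]);t=np.array(c["t"])
    v,u=np.mgrid[:400,:640];a=cv2.undistortPoints(np.c_[u.ravel(),v.ravel()].astype(float).reshape(-1,1,2),K,np.array([c["k1"],0,0,0.]))[:,0]
    X=np.c_[a,np.ones(len(a))]*d.reshape(-1,1)
    return ((X-t)@R).reshape(400,640,3)
def rect(P):
    (c,(w,h),a)=cv2.minAreaRect(np.float32(P[:,:2]*1000)); 
    if w<h:w,h,a=h,w,a+90
    return np.round(c,1),round(w,1),round(h,1),round((a+90)%180-90,1)
def big(m,uv,r=40):
    u,v=uv;k=np.zeros(m.shape,np.uint8);k[v-r:v+r,u-r:u+r]=1
    n,l,s,_=cv2.connectedComponentsWithStats((m*k).astype(np.uint8))
    return l==1+np.argmax(s[1:,4])
E
python3 - <<'E'
from h import *
p,d=grab('top');P=pts('top',d)
h=cv2.cvtColor(p,cv2.COLOR_RGB2HSV);nr=~((h[...,1]>120)&((h[...,0]<12)|(h[...,0]>168)))
def cont(m):
    c=max(cv2.findContours(m.astype(np.uint8),0,1)[0],key=cv2.contourArea);return c[:,0].astype(float)
mm=big(nr,(410,243));print('mat',rect(ray('top',cont(mm),.004)))
tm=big(nr,(223,218),25);print('tally all',rect(ray('top',cont(tm),.042)))
z=P[...,2];cm=tm&(z>.034)&(z<.05);print('top z',np.median(z[cm]),cm.sum(),rect(P[cm]))
km=tm&(z>.06);print('knob z',km.sum(),rect(P[km]),np.median(z[km]))
tin=big(nr,(234,249),11);print('tin',rect(ray('top',cont(tin),.024)))
cup=big(nr,(307,242),30)&(z>.05);print('cup',rect(P[cup]))
a=cv2.resize(p[190:265,190:265],None,fx=8,fy=8,interpolation=cv2.INTER_CUBIC)[:600,:600]
cv2.imwrite('pics/c1.png',a[...,::-1])
p,d=grab('scene');a=cv2.resize(p[240:310,350:420],None,fx=8,fy=8,interpolation=cv2.INTER_CUBIC);cv2.imwrite('pics/c2.png',a[...,::-1])
E
python3 -c "
import cv2,numpy as np
a=cv2.imread('pics/c1.png')[:, :];b=cv2.imread('pics/c2.png')
cv2.imwrite('pics/c12.png',np.hstack([cv2.resize(a,(400,400)),cv2.resize(b,(400,400))]))"
```

```text
mat (array([ 456. , -278.7]), 144.5, 115.2, 5.1)
tally all (array([520.4, 245.8]), 87.5, 61.7, 15.6)
top z 0.04295001941920472 484 (array([521.3, 247.8]), 84.9, 55.5, 15.6)
knob z 80 (array([494.4, 100. ]), 330.5, 34.6, 78.7) 0.07208818401067699
tin (array([438.9, 219.5]), 40.1, 36.6, -89.3)
cup (array([4.435e+02, 4.000e-01]), 94.9, 70.5, 55.0)
```

View pics/c12.png

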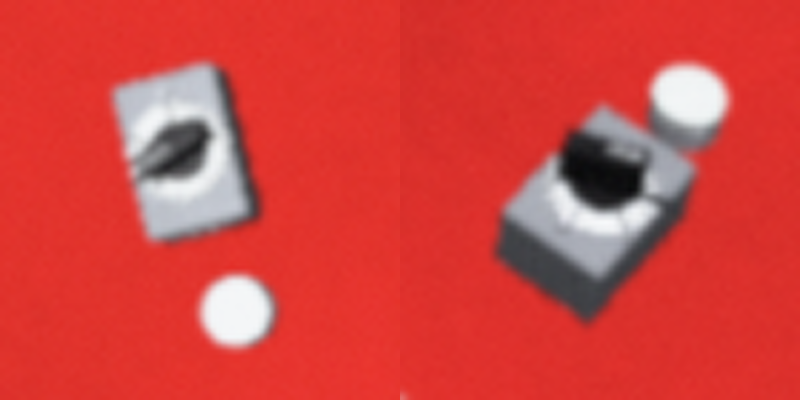

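The crops show the tally's +x end (away from the tin) pointing up and left, yaw about 15.6°. The knob's white line points to lower left, world about 124°, so the reading is about 4.4 rad. Next I approach above the tally.

>>> servo_tool(moves=[{"jaw": 1,"dx": 0.0226,"dy": -0.036,"roll": -10.5},{"jaw": 1,"dx": 0.0226,"dy": -0.036,"roll": -10.5},{"jaw": 1,"dx": 0.0226,"dy": -0.036,"roll": -10.5},{"jaw": 1,"dx": 0.0226,"dy": -0.036,"roll": -10.5},{"jaw": 1,"dx": 0.0226,"dy": -0.036,"roll": -10.5},{"jaw": 1,"dx": 0.0226,"dy": -0.036,"roll": -10.5},{"jaw": 1,"dx": 0.0226,"dy": -0.036,"roll": -10.5},{"jaw": 1,"dx": 0.0226,"dy": -0.036,"roll": -10.5},{"jaw": 1,"dx": 0.0226,"dy": -0.036,"roll": -10.5},{"jaw": 1,"dx": 0.0226,"dy": -0.036,"roll": -10.5}])

```text
$.moves[0]: bad value
```

```bash
python3 -c "
from h import *
s=get_state();print(s['t'],s['q'],s['eef_pos'],s['ee_rot'])"
```

```text
0.2 [ 1.40710571e+00  3.59130653e-01  1.14218467e-02 -2.00957576e-04
 -1.22411361e+00 -2.88117414e-01] [0.29458384 0.60700236 0.22597332] [ 3.14055517e+00 -1.10418782e-04 -4.51876351e-01]
```

>>> servo_tool(moves=[{"jaw": 1,"dx": 0.0226,"dy": -0.036,"dz": 0,"roll": -10.5},{"jaw": 1,"dx": 0.0226,"dy": -0.036,"dz": 0,"roll": -10.5},{"jaw": 1,"dx": 0.0226,"dy": -0.036,"dz": 0,"roll": -10.5},{"jaw": 1,"dx": 0.0226,"dy": -0.036,"dz": 0,"roll": -10.5},{"jaw": 1,"dx": 0.0226,"dy": -0.036,"dz": 0,"roll": -10.5},{"jaw": 1,"dx": 0.0226,"dy": -0.036,"dz": 0,"roll": -10.5},{"jaw": 1,"dx": 0.0226,"dy": -0.036,"dz": 0,"roll": -10.5},{"jaw": 1,"dx": 0.0226,"dy": -0.036,"dz": 0,"roll": -10.5},{"jaw": 1,"dx": 0.0226,"dy": -0.036,"dz": 0,"roll": -10.5},{"jaw": 1,"dx": 0.0226,"dy": -0.036,"dz": 0,"roll": -10.5}])

```text
t: 1.45
eef_pos: [0.5212, 0.246, 0.2266]
ee_rot: [3.142, 0.0, -2.29]
force: [1.0, 0.7, 0.6]
width: 0.0877
gripper_force: 0.0
```

```bash
python3 -c "
from h import *
s=get_state();print(s['t'],s['q'],s['eef_pos'],s['ee_rot'])"
```

```text
1.45 [ 7.80120369e-01  1.97442084e-01 -2.10932251e-01 -4.78066038e-05
 -1.16238630e+00 -1.49965252e+00] [0.52122769 0.24595215 0.22655859] [ 3.14155143e+00  3.87184223e-05 -2.29034746e+00]
```

>>> servo_tool(moves=[{"jaw": 1,"dx": 0,"dy": 0.0015,"dz": -0.02,"roll": -8.3},{"jaw": 1,"dx": 0,"dy": 0,"dz": -0.02,"roll": -8.3},{"jaw": 1,"dx": 0,"dy": 0,"dz": -0.02,"roll": -8.3},{"jaw": 1,"dx": 0,"dy": 0,"dz": -0.02,"roll": -8.3},{"jaw": 1,"dx": 0,"dy": 0,"dz": -0.025,"roll": 0},{"jaw": 1,"dx": 0,"dy": 0,"dz": -0.025,"roll": 0},{"jaw": 1,"dx": 0,"dy": 0,"dz": -0.025,"roll": 0},{"jaw": 1,"dx": 0,"dy": 0,"dz": -0.025,"roll": 0},{"jaw": 1,"dx": 0,"dy": 0,"dz": -0.02,"roll": 0},{"jaw": 1,"dx": 0,"dy": 0,"dz": -0.01,"roll": 0}])

```text
t: 2.7
eef_pos: [0.5202, 0.2483, 0.0154]
ee_rot: [-3.141, -0.002, -2.864]
force: [-0.1, -0.4, 0.4]
width: 0.0877
gripper_force: 0.0
```

>>> servo_tool(moves=[{"jaw": 0.5,"dx": 0,"dy": 0,"dz": 0,"roll": 0},{"jaw": 0.5,"dx": 0,"dy": 0,"dz": 0,"roll": 0},{"jaw": 0.5,"dx": 0,"dy": 0,"dz": 0,"roll": 0},{"jaw": 0.5,"dx": 0,"dy": 0,"dz": 0,"roll": 0},{"jaw": 0.5,"dx": 0,"dy": 0,"dz": 0,"roll": 0},{"jaw": 0.5,"dx": 0,"dy": 0,"dz": 0,"roll": 0},{"jaw": 0.5,"dx": 0,"dy": 0,"dz": 0,"roll": 0},{"jaw": 0.5,"dx": 0,"dy": 0,"dz": 0,"roll": 0},{"jaw": 0.5,"dx": 0,"dy": 0,"dz": 0,"roll": 0},{"jaw": 0.5,"dx": 0,"dy": 0,"dz": 0,"roll": 0}], newtons=35)

```text
t: 3.95
eef_pos: [0.521, 0.2484, 0.0173]
ee_rot: [-3.141, 0.001, -2.864]
force: [1.1, -5.6, 6.0]
width: 0.0555
gripper_force: 35.0
```

>>> servo_tool(moves=[{"jaw": 0.5,"dx": 0,"dy": 0,"dz": 0.01,"roll": 0},{"jaw": 0.5,"dx": 0,"dy": 0,"dz": 0.02,"roll": 0},{"jaw": 0.5,"dx": 0,"dy": 0,"dz": 0.03,"roll": 0},{"jaw": 0.5,"dx": 0,"dy": 0,"dz": 0.03,"roll": 0},{"jaw": 0.5,"dx": 0,"dy": 0,"dz": 0.02,"roll": 0},{"jaw": 0.5,"dx": 0,"dy": 0,"dz": 0.01,"roll": 0},{"jaw": 0.5,"dx": 0,"dy": -0.01,"dz": 0,"roll": 0},{"jaw": 0.5,"dx": -0.005,"dy": -0.03,"dz": 0,"roll": -1},{"jaw": 0.5,"dx": -0.005,"dy": -0.04,"dz": 0,"roll": -1},{"jaw": 0.5,"dx": -0.005,"dy": -0.04,"dz": 0,"roll": -1}])

```text
t: 5.2
eef_pos: [0.504, 0.1261, 0.1352]
ee_rot: [-3.141, -0.003, -2.917]
force: [0.8, 0.6, -8.3]
width: 0.0557
gripper_force: 35.0
```

>>> servo_tool(moves=[{"jaw": 0.5,"dx": -0.005,"dy": -0.045,"dz": 0,"roll": -1},{"jaw": 0.5,"dx": -0.005,"dy": -0.045,"dz": 0,"roll": -1},{"jaw": 0.5,"dx": -0.005,"dy": -0.045,"dz": 0,"roll": -1},{"jaw": 0.5,"dx": -0.005,"dy": -0.045,"dz": 0,"roll": -1},{"jaw": 0.5,"dx": -0.005,"dy": -0.045,"dz": 0,"roll": -1},{"jaw": 0.5,"dx": -0.005,"dy": -0.045,"dz": 0,"roll": -1},{"jaw": 0.5,"dx": -0.005,"dy": -0.045,"dz": 0,"roll": -1},{"jaw": 0.5,"dx": -0.005,"dy": -0.04,"dz": 0,"roll": -0.8},{"jaw": 0.5,"dx": -0.005,"dy": -0.03,"dz": 0,"roll": 0},{"jaw": 0.5,"dx": -0.005,"dy": -0.022,"dz": 0,"roll": 0}])

```text
t: 6.45
eef_pos: [0.4531, -0.2799, 0.1352]
ee_rot: [3.14, -0.003, -3.055]
force: [-0.2, 0.4, -8.3]
width: 0.0556
gripper_force: 35.0
```

Run:
```python
from h import *
p,d=grab('top');q,e=grab('scene')
u,v=proj('scene',[.456,-.279,.12])[0].astype(int);b=cv2.resize(q[max(v-50,0):max(v-50,0)+100,u-50:u+50],(400,400))
u,v=proj('top',[.456,-.279,.12])[0].astype(int);a=cv2.resize(p[v-50:v+50,u-50:u+50],(400,400))
cv2.imwrite('pics/carry.png',np.hstack([a,b])[...,::-1])
s=get_state();print(s['t'],s['q'],s['eef_pos'],s['ee_rot'])
```

```text
6.55 [-1.85732196e-01  2.08089202e-01 -4.24827138e-01 -1.16706354e-04
 -9.40931611e-01 -1.29916847e+00] [ 0.45296272 -0.28023085  0.13514586] [ 3.14068325e+00 -2.91449277e-03 -3.05576456e+00]
```

View pics/carry.png

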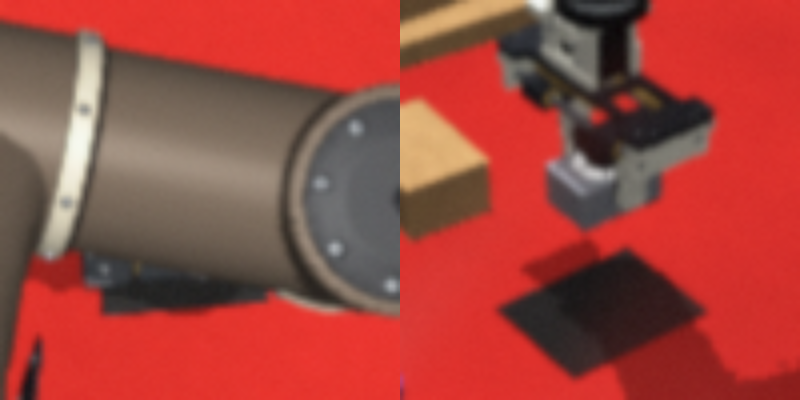

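The scene view shows the tally held level above the mat. Now I set it down and release.

>>> servo_tool(moves=[{"jaw": 0.5,"dx": 0.003,"dy": 0.0013,"dz": -0.02,"roll": 0},{"jaw": 0.5,"dx": 0,"dy": 0,"dz": -0.03,"roll": 0},{"jaw": 0.5,"dx": 0,"dy": 0,"dz": -0.03,"roll": 0},{"jaw": 0.5,"dx": 0,"dy": 0,"dz": -0.02,"roll": 0},{"jaw": 0.5,"dx": 0,"dy": 0,"dz": -0.008,"roll": 0},{"jaw": 0.5,"dx": 0,"dy": 0,"dz": -0.004,"roll": 0},{"jaw": 0.5,"dx": 0,"dy": 0,"dz": -0.002,"roll": 0},{"jaw": 0.5,"dx": 0,"dy": 0,"dz": -0.0015,"roll": 0},{"jaw": 0.5,"dx": 0,"dy": 0,"dz": 0,"roll": 0},{"jaw": 0.5,"dx": 0,"dy": 0,"dz": 0,"roll": 0}])

```text
t: 7.8
eef_pos: [0.4589, -0.277, 0.0214]
ee_rot: [-3.141, 0.0, -3.052]
force: [-0.2, 0.6, -6.4]
width: 0.0558
gripper_force: 35.0
```

>>> servo_tool(moves=[{"jaw": 1,"dx": 0,"dy": 0,"dz": 0,"roll": 0},{"jaw": 1,"dx": 0,"dy": 0,"dz": 0,"roll": 0},{"jaw": 1,"dx": 0,"dy": 0,"dz": 0,"roll": 0},{"jaw": 1,"dx": 0,"dy": 0,"dz": 0,"roll": 0},{"jaw": 1,"dx": 0,"dy": 0,"dz": 0,"roll": 0},{"jaw": 1,"dx": 0,"dy": 0,"dz": 0,"roll": 0},{"jaw": 1,"dx": 0,"dy": 0,"dz": 0,"roll": 0},{"jaw": 1,"dx": 0,"dy": 0,"dz": 0.01,"roll": 0},{"jaw": 1,"dx": 0,"dy": 0,"dz": 0.03,"roll": 0},{"jaw": 1,"dx": 0,"dy": 0,"dz": 0.05,"roll": 0}])

```text
t: 9.05
eef_pos: [0.4575, -0.2767, 0.1113]
ee_rot: [3.141, -0.003, -3.052]
force: [1.3, -0.6, 0.5]
width: 0.0877
gripper_force: 0.0
```

>>> servo_tool(moves=[{"jaw": 1,"dx": 0,"dy": 0,"dz": 0.06,"roll": 0},{"jaw": 1,"dx": 0,"dy": 0.05,"dz": 0.02,"roll": -10},{"jaw": 1,"dx": 0,"dy": 0.05,"dz": 0,"roll": -10},{"jaw": 1,"dx": 0,"dy": 0.05,"dz": 0,"roll": -10},{"jaw": 1,"dx": 0,"dy": 0.05,"dz": 0,"roll": -10},{"jaw": 1,"dx": 0,"dy": 0.05,"dz": 0,"roll": -10},{"jaw": 1,"dx": 0,"dy": 0.05,"dz": 0,"roll": -10},{"jaw": 1,"dx": 0,"dy": 0,"dz": 0,"roll": -10},{"jaw": 1,"dx": 0,"dy": 0,"dz": 0,"roll": 0},{"jaw": 1,"dx": 0,"dy": 0,"dz": 0,"roll": 0}])

```text
t: 10.3
eef_pos: [0.4652, -0.002, 0.1907]
ee_rot: [3.138, -0.027, 2.063]
force: [-0.6, 0.5, 1.0]
width: 0.0874
gripper_force: 0.0
```

```bash
cat > look.py <<'E'
import sys
from h import *
p,d=grab('top');q,e=grab('scene');P=pts('top',d);z=P[...,2]
u,v=proj('top',[.456,-.279,.04])[0].astype(int)
w=np.zeros(z.shape,bool);w[v-30:v+30,u-24:u+24]=1
m=w&(z>.038)&(z<.06);print('case',np.median(z[m]),m.sum(),rect(P[m]))
m=w&(z>.068)&(z<.085);print('knob',np.median(z[m]),m.sum(),rect(P[m]))
a=cv2.resize(p[v-32:v+32,u-32:u+32],(400,400),interpolation=cv2.INTER_CUBIC)
u,v=proj('scene',[.456,-.279,.04])[0].astype(int);b=cv2.resize(q[v-32:v+32,u-32:u+32],(400,400),interpolation=cv2.INTER_CUBIC)
cv2.imwrite(f'pics/{sys.argv[1]}.png',np.hstack([a,b])[...,::-1])
s=get_state();print(s['t'],s['q'],s['eef_pos'],s['ee_rot'])
E
python3 look.py placed
```

```text
case 0.04655001043854343 549 (array([ 458.7, -275.4]), 85.0, 57.4, 5.3)
knob 0.07463307172118662 76 (array([ 459.4, -276.6]), 40.2, 13.1, -63.2)
10.4 [ 0.39582481  0.04386489 -0.46560585 -0.03145373 -1.06090305 -3.03019936] [ 0.46519245 -0.00212928  0.19055222] [ 3.13832902 -0.02726434  2.06271169]
```

View pics/placed.png

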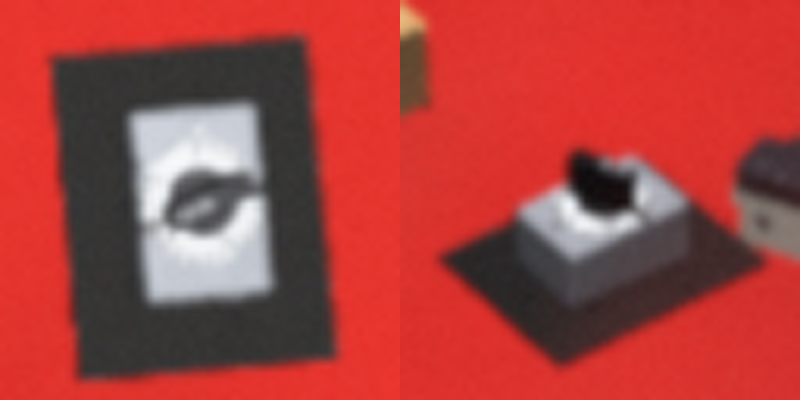

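The tally stands squarely in the mat, centred within about 4 mm, with the needle toward lower left (145,228) at world 117°. That leaves about 248° to turn back. I'll go above the knob.

>>> servo_tool(moves=[{"jaw": 1,"dx": 0,"dy": -0.04,"dz": 0,"roll": 0},{"jaw": 1,"dx": 0,"dy": -0.05,"dz": 0,"roll": 0},{"jaw": 1,"dx": 0,"dy": -0.05,"dz": 0,"roll": 0},{"jaw": 1,"dx": 0,"dy": -0.05,"dz": 0,"roll": 0},{"jaw": 1,"dx": 0,"dy": -0.05,"dz": 0,"roll": 0},{"jaw": 1,"dx": -0.006,"dy": -0.034,"dz": 0,"roll": -1.4},{"jaw": 0.5,"dx": 0,"dy": 0,"dz": 0,"roll": 0},{"jaw": 0.5,"dx": 0,"dy": 0,"dz": 0,"roll": 0},{"jaw": 0.5,"dx": 0,"dy": 0,"dz": 0,"roll": 0},{"jaw": 0.5,"dx": 0,"dy": 0,"dz": 0,"roll": 0}])

```text
t: 11.65
eef_pos: [0.4596, -0.2749, 0.1906]
ee_rot: [3.138, -0.027, 2.04]
force: [-0.3, -0.4, 0.1]
width: 0.0532
gripper_force: 0.0
```

```bash
python3 -c "
from h import *
s=get_state();print(s['t'],s['q'],s['eef_pos'],np.degrees(s['ee_rot']),s['width'])"
```

```text
11.65 [-0.19074191  0.17097547 -0.32018479 -0.02665794 -1.09384771 -2.4689282 ] [ 0.45964417 -0.27490832  0.19056598] [179.80416866  -1.56597662 116.90395046] 0.053150922774568676
```

>>> servo_tool(moves=[{"jaw": 0.5,"dx": -0.0006,"dy": -0.001,"dz": -0.03,"roll": 0},{"jaw": 0.5,"dx": 0,"dy": 0,"dz": -0.03,"roll": 0},{"jaw": 0.5,"dx": 0,"dy": 0,"dz": -0.03,"roll": 0},{"jaw": 0.5,"dx": 0,"dy": 0,"dz": -0.025,"roll": 0},{"jaw": 0.5,"dx": 0,"dy": 0,"dz": -0.015,"roll": 0},{"jaw": 0.5,"dx": 0,"dy": 0,"dz": -0.007,"roll": 0},{"jaw": 0.5,"dx": 0,"dy": 0,"dz": 0,"roll": 0},{"jaw": 0.3,"dx": 0,"dy": 0,"dz": 0,"roll": 0},{"jaw": 0.3,"dx": 0,"dy": 0,"dz": 0,"roll": 0},{"jaw": 0.3,"dx": 0,"dy": 0,"dz": 0,"roll": 0}], newtons=12)

```text
t: 12.9
eef_pos: [0.4591, -0.2767, 0.0538]
ee_rot: [3.138, -0.027, 2.039]
force: [1.0, 0.1, -0.2]
width: 0.027
gripper_force: 0.0
```

>>> servo_tool(moves=[{"jaw": 0.1,"dx": 0,"dy": 0,"dz": 0,"roll": 0},{"jaw": 0.1,"dx": 0,"dy": 0,"dz": 0,"roll": 0},{"jaw": 0.1,"dx": 0,"dy": 0,"dz": 0,"roll": 0},{"jaw": 0.1,"dx": 0,"dy": 0,"dz": 0,"roll": 0},{"jaw": 0.1,"dx": 0,"dy": 0,"dz": 0,"roll": 0},{"jaw": 0.1,"dx": 0,"dy": 0,"dz": 0,"roll": 0},{"jaw": 0.1,"dx": 0,"dy": 0,"dz": 0,"roll": 0},{"jaw": 0.1,"dx": 0,"dy": 0,"dz": 0,"roll": 0},{"jaw": 0.1,"dx": 0,"dy": 0,"dz": 0,"roll": 0},{"jaw": 0.1,"dx": 0,"dy": 0,"dz": 0,"roll": 0}])

```text
t: 14.15
eef_pos: [0.4588, -0.2767, 0.0534]
ee_rot: [3.138, -0.027, 2.039]
force: [-1.1, -0.9, 3.5]
width: 0.0127
gripper_force: 12.0
```

>>> servo_tool(moves=[{"jaw": 0.1,"dx": 0,"dy": 0,"dz": 0,"roll": 6},{"jaw": 0.1,"dx": 0,"dy": 0,"dz": 0,"roll": 9},{"jaw": 0.1,"dx": 0,"dy": 0,"dz": 0,"roll": 9},{"jaw": 0.1,"dx": 0,"dy": 0,"dz": 0,"roll": 9},{"jaw": 0.1,"dx": 0,"dy": 0,"dz": 0,"roll": 9},{"jaw": 0.1,"dx": 0,"dy": 0,"dz": 0,"roll": 9},{"jaw": 0.1,"dx": 0,"dy": 0,"dz": 0,"roll": 9},{"jaw": 0.1,"dx": 0,"dy": 0,"dz": 0,"roll": 9},{"jaw": 0.1,"dx": 0,"dy": 0,"dz": 0,"roll": 9},{"jaw": 0.1,"dx": 0,"dy": 0,"dz": 0,"roll": 9}])

```text
t: 15.4
eef_pos: [0.4586, -0.277, 0.0534]
ee_rot: [3.139, -0.028, -2.72]
force: [-2.1, -2.9, 2.5]
width: 0.0128
gripper_force: 12.0
```

>>> servo_tool(moves=[{"jaw": 0.1,"dx": 0,"dy": 0,"dz": 0,"roll": 9},{"jaw": 0.1,"dx": 0,"dy": 0,"dz": 0,"roll": 9},{"jaw": 0.1,"dx": 0,"dy": 0,"dz": 0,"roll": 9},{"jaw": 0.1,"dx": 0,"dy": 0,"dz": 0,"roll": 9},{"jaw": 0.1,"dx": 0,"dy": 0,"dz": 0,"roll": 9},{"jaw": 0.1,"dx": 0,"dy": 0,"dz": 0,"roll": 9},{"jaw": 0.1,"dx": 0,"dy": 0,"dz": 0,"roll": 9},{"jaw": 0.1,"dx": 0,"dy": 0,"dz": 0,"roll": 9},{"jaw": 0.1,"dx": 0,"dy": 0,"dz": 0,"roll": 9},{"jaw": 0.1,"dx": 0,"dy": 0,"dz": 0,"roll": 9}])

```text
t: 16.65
eef_pos: [0.459, -0.2771, 0.0535]
ee_rot: [3.139, -0.028, -1.15]
force: [-0.5, -4.5, 2.1]
width: 0.0129
gripper_force: 12.0
```

```bash
python3 -c "
from h import *
s=get_state();print(s['t'],s['q'],s['eef_pos'],np.degrees(s['ee_rot']),s['force'],s['moment'])"
```

```text
16.65 [-0.1584266   0.30186786 -0.54315244  0.03862257 -0.7132324   0.55052169] [ 0.45900911 -0.27709325  0.05345833] [179.82599075  -1.61638688 -65.86762691] [-0.54724273 -4.48281836  2.09473892] [-1.52583452  0.37551497 -0.08193833]
```

>>> servo_tool(moves=[{"jaw": 0.1,"dx": 0,"dy": 0,"dz": 0,"roll": 9},{"jaw": 0.1,"dx": 0,"dy": 0,"dz": 0,"roll": 9},{"jaw": 0.1,"dx": 0,"dy": 0,"dz": 0,"roll": 9},{"jaw": 0.1,"dx": 0,"dy": 0,"dz": 0,"roll": 9},{"jaw": 0.1,"dx": 0,"dy": 0,"dz": 0,"roll": 9},{"jaw": 0.1,"dx": 0,"dy": 0,"dz": 0,"roll": 9},{"jaw": 0.1,"dx": 0,"dy": 0,"dz": 0,"roll": 7},{"jaw": 0.1,"dx": 0,"dy": 0,"dz": 0,"roll": 5},{"jaw": 0.1,"dx": 0,"dy": 0,"dz": 0,"roll": 3},{"jaw": 0.1,"dx": 0,"dy": 0,"dz": 0,"roll": 1}])

```text
t: 17.9
eef_pos: [0.4592, -0.2769, 0.0534]
ee_rot: [3.138, -0.028, 0.067]
force: [-0.9, -2.5, 1.3]
width: 0.0131
gripper_force: 12.0
```

```bash
python3 -c "
from h import *
s=get_state();print(s['t'],s['eef_pos'],np.degrees(s['ee_rot']),s['force'],s['moment'])"
```

```text
17.9 [ 0.45922563 -0.27688454  0.05343665] [179.79806687  -1.61792271   3.85874137] [-0.85736952 -2.48653142  1.34077961] [-1.1576088   0.11016379 -0.08003011]
```

>>> servo_tool(moves=[{"jaw": 0.1,"dx": 0,"dy": 0,"dz": 0,"roll": 0.5},{"jaw": 0.1,"dx": 0,"dy": 0,"dz": 0,"roll": 0.5},{"jaw": 0.1,"dx": 0,"dy": 0,"dz": 0,"roll": 0.5},{"jaw": 0.1,"dx": 0,"dy": 0,"dz": 0,"roll": 0.5},{"jaw": 0.1,"dx": 0,"dy": 0,"dz": 0,"roll": 0.5},{"jaw": 0.1,"dx": 0,"dy": 0,"dz": 0,"roll": 0},{"jaw": 0.1,"dx": 0,"dy": 0,"dz": 0,"roll": 0},{"jaw": 0.1,"dx": 0,"dy": 0,"dz": 0,"roll": 0},{"jaw": 0.1,"dx": 0,"dy": 0,"dz": 0,"roll": 0},{"jaw": 0.1,"dx": 0,"dy": 0,"dz": 0,"roll": 0}])

```text
t: 19.15
eef_pos: [0.4591, -0.2766, 0.0534]
ee_rot: [3.138, -0.028, 0.111]
force: [3.2, -0.1, 0.2]
width: 0.013
gripper_force: 12.0
```

```bash
python3 -c "
from h import *
s=get_state();print(s['t'],s['eef_pos'],np.degrees(s['ee_rot']),s['force'],s['moment'])"
```

```text
19.15 [ 0.45908814 -0.2765658   0.05344114] [179.81550009  -1.60140764   6.34076217] [ 3.22012764 -0.10249299  0.20157923] [-0.28582162 -1.07871612 -0.1965615 ]
```

>>> servo_tool(moves=[{"jaw": 0.1,"dx": 0,"dy": 0,"dz": 0,"roll": 0.5},{"jaw": 0.1,"dx": 0,"dy": 0,"dz": 0,"roll": 0.5},{"jaw": 0.1,"dx": 0,"dy": 0,"dz": 0,"roll": 0.5},{"jaw": 0.1,"dx": 0,"dy": 0,"dz": 0,"roll": 0.5},{"jaw": 0.1,"dx": 0,"dy": 0,"dz": 0,"roll": 0.5},{"jaw": 0.1,"dx": 0,"dy": 0,"dz": 0,"roll": 0},{"jaw": 0.1,"dx": 0,"dy": 0,"dz": 0,"roll": 0},{"jaw": 0.1,"dx": 0,"dy": 0,"dz": 0,"roll": 0},{"jaw": 0.1,"dx": 0,"dy": 0,"dz": 0,"roll": 0},{"jaw": 0.1,"dx": 0,"dy": 0,"dz": 0,"roll": 0}])

```text
t: 20.4
eef_pos: [0.4587, -0.2766, 0.0534]
ee_rot: [3.139, -0.027, 0.154]
force: [0.4, 1.0, 4.5]
width: 0.0131
gripper_force: 12.1
```

```bash
python3 -c "
from h import *
s=get_state();print(s['t'],s['eef_pos'],np.degrees(s['ee_rot']),s['force'],s['moment'])"
```

```text
20.4 [ 0.45866577 -0.27657444  0.05339857] [179.82489939  -1.56210245   8.83293584] [0.44424533 1.04387546 4.49229971] [ 0.28063391 -0.1602721  -0.20677743]
```

>>> servo_tool(moves=[{"jaw": 0.5,"dx": 0,"dy": 0,"dz": 0,"roll": 0},{"jaw": 0.5,"dx": 0,"dy": 0,"dz": 0,"roll": 0},{"jaw": 0.5,"dx": 0,"dy": 0,"dz": 0,"roll": 0},{"jaw": 0.5,"dx": 0,"dy": 0,"dz": 0,"roll": 0},{"jaw": 0.5,"dx": 0,"dy": 0,"dz": 0,"roll": 0},{"jaw": 0.5,"dx": 0,"dy": 0,"dz": 0,"roll": 0},{"jaw": 0.5,"dx": 0,"dy": 0,"dz": 0.02,"roll": 0},{"jaw": 0.5,"dx": 0,"dy": 0,"dz": 0.04,"roll": 0},{"jaw": 0.5,"dx": 0,"dy": 0,"dz": 0.05,"roll": 0},{"jaw": 0.5,"dx": 0,"dy": 0,"dz": 0.03,"roll": 0}])

```text
t: 21.65
eef_pos: [0.4595, -0.2769, 0.1961]
ee_rot: [3.137, -0.03, 0.154]
force: [0.6, -0.6, -0.9]
width: 0.0439
gripper_force: 0.0
```

>>> servo_tool(moves=[{"jaw": 0.5,"dx": 0,"dy": 0.03,"dz": 0,"roll": 0},{"jaw": 0.5,"dx": 0,"dy": 0.05,"dz": 0,"roll": 0},{"jaw": 0.5,"dx": 0,"dy": 0.05,"dz": 0,"roll": 0},{"jaw": 0.5,"dx": 0,"dy": 0.05,"dz": 0,"roll": 0},{"jaw": 0.5,"dx": 0,"dy": 0.05,"dz": 0,"roll": 0},{"jaw": 0.5,"dx": 0,"dy": 0.04,"dz": 0,"roll": 0},{"jaw": 0.5,"dx": 0,"dy": 0.02,"dz": 0,"roll": 0},{"jaw": 0.5,"dx": 0,"dy": 0,"dz": 0,"roll": 0},{"jaw": 0.5,"dx": 0,"dy": 0,"dz": 0,"roll": 0},{"jaw": 0.5,"dx": 0,"dy": 0,"dz": 0,"roll": 0}])

```text
t: 22.9
eef_pos: [0.4588, 0.0127, 0.1933]
ee_rot: [3.138, -0.027, 0.153]
force: [-0.1, -0.2, 0.2]
width: 0.0437
gripper_force: 0.0
```

```bash
python3 look.py turned
```

```text
case 0.04698710408954392 539 (array([ 458. , -275.4]), 84.9, 57.5, 6.9)
knob 0.07514491979873762 77 (array([ 457.5, -274.8]), 39.0, 13.6, 6.4)
23.0 [ 0.46926307  0.00409755 -0.51856404  0.01351762 -1.02313457  1.24758131] [0.45877985 0.01270146 0.19332048] [ 3.13841192 -0.02738762  0.15298595]
```

View pics/turned.png

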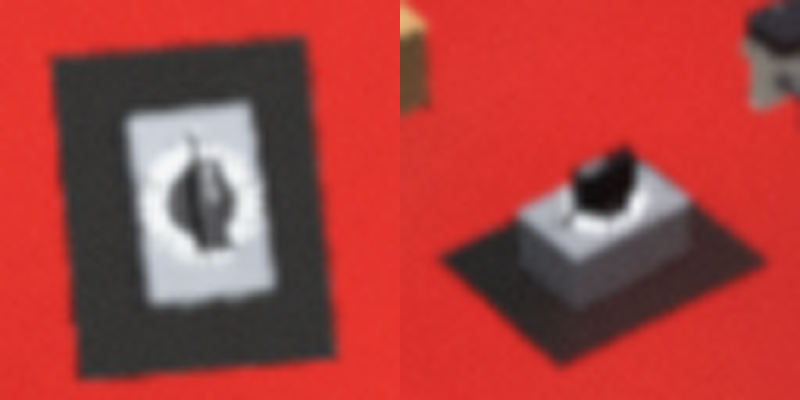

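The needle now lies along the tally's +x at (192,140), the case is still square on the mat (about 2° off) and centred within 4 mm. The twist torque rose to a plateau and the case shifted slightly, so the stop was reached.

```bash
python3 -c "
from station import *
print(job_done())"
```

```text
the job is handed in; nothing more can be done
None
```

The tally is on the rectangular mat, about 4 mm from the middle and 2° off square by my last camera measurement, with its needle back at the zero stop. I handed the job in at about 23 s; it returned no verdict.

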